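# Stand the slumped soldering boards up in their rack

### The arm

A 6-joint arm with a two-finger parallel gripper is mounted at the origin on the work surface. World frame = base frame: x ahead of the robot, y to its left, z up, the work surface at z = 0. Lengths are in m, angles in rad, forces in N, time in s.
With the tool pointing down it reaches from about 0.425 to 0.95 m from the base axis. Payload 3.5 kg.
Tool frame: the origin (TCP) lies on the centre line of the jaws, within the pads' length; the fingertips stand 14 mm ahead of it and the grasp point (between the pads) lies 5 mm behind it (ctrl.tip_reach is the distance from the TCP to the fingertips, in m); z points along the fingers, y is the line along which they close (so a half turn about z gives the same grasp; the last joint's range is limited). The gripper opens to 85 mm and grips with 20 to 120 N. Pads are 22 mm wide; open, the fingers measure 114 mm over their backs; the gripper's body (76 mm by 85 mm) begins 54 mm behind the grasp point. The pads swing forward as they close: fully open they stand 13 mm farther back than shut.
Start: joints at [-1.254, 0.286, 1.577, -0, 1.279, -0.15], TCP at [0.304, -0.603, 0.245] pointing down, gripper open.
Joint ranges: [-2.77, 2.77], [-0.9, 2.22], [0.21, 2.48], [-1.53, 4.67], [0.24, 2.81], [-2.84, 2.84]. Speed limits (rad/s): [2.79, 2.79, 3.14, 3.14, 3.14, 3.14].

### API

Orientations are given as a unit quaternion [x, y, z, w].
In Python, from plant import get_state, imaging, workorder, ctrl gives the robot as it stands. The module is installed in compiled form; this text tells all that it offers.
- The arm moves only by the shell command python3 -m jog 'ROWS' [FORCE]. ROWS is JSON, a list of rows, each a list of 7 numbers: the closure, from 0 (fully open) to 1 (shut), then the shift along the tool's x, y, z in mm, then the turn, a rotation vector about the tool's x, y, z in rad. In form: [[gripper, tx, ty, tz, ax, ay, az], ...]. A call has 1 to 12 rows; each row is the pose to reach, as a shift and turn from the pose commanded when the call began, along the tool's axes at that moment; what a row does not reach only later rows make up. A row lasts 1/10 s, in which the tool goes at most 50 mm and 8.59 degrees, less where a joint would pass 70% of its speed; a pose out of reach is approached as far as the arm can. A call with a gripper value outside its range is refused whole. The fingers move at their own pace and stop on an object; FORCE is the grip in N (left out, the last holds). Time passes only in rows, so rows that repeat a pose let the fingers close. It gives the time, the measured TCP pose, the force, the opening and the grip force at its end, in the units of the state.
- get_state(): the state, without advancing time (a new reading comes with each control period).
- imaging.read_camera(name): name is "side" or "top" or "wrist"; returns a dict with "image" (384x512x3 uint8, blue, green, red), "fx", "fy", "cx", "cy" (pixels), "R" (3x3) and "t" (3): a world point X has camera coordinates R X + t; the wrist camera has in their place "tool_from_camera" (4x4, takes a point from camera to tool coordinates, whose origin is the TCP and whose axes are the flange's). Camera axes: x right, y down, z forward; pixel columns grow to the right and rows downward; lengths in m; the calibration is good to about 2 mm. A picture is of the moment at which its call begins: read the wrist's pose just before it. There is no depth.
- workorder.sign_off(): hands the job in; it is judged then, once.
The state is a dict: "time": time; "qpos": joint angles; "dq": joint speeds; "joint_efforts": joint torques, N m; "eef_pos": TCP position; "tcp_rot": TCP orientation; "contact_force": force on the tool from outside, world axes, zero at the start; "wrist_torque": the same for the moment, N m; "opening": opening from 0.0 (shut) to 1.0 (fully open); "finger_force": force on a finger pad.
Only numpy, scipy, OpenCV 4.12 (cv2) and the standard library are available. Lean on these libraries where they do the work, as an engineer would, in place of code of your own. Each camera call takes 0.05 s, during which the arm holds its last target. There are 200 camera calls.

### The job

The four ceramic soldering boards in the rack on the goldsmith's bench have slumped over. Stand the whole row upright, closed up tight against the back plate, with the ends squared flush against the side fence, and slide the blue keeper up snug against the row so that it cannot slump again. Leave the other tools on the bench where they are.

Things in the scene. Friction and masses are not known exactly. Their poses are not given: they have to be found in the camera images.
- rack: fixed teal-painted sheet-steel rack for soldering boards. Origin: underside of its base, on the table. x points to the back plate, y to the side fence, z up; the side at -y is open. Base floor 5 mm above the table, reaching x -135..+110 mm, y -90..+75 mm. Four boards standing closed up and flush fill x 40..100 mm, y -60..+70 mm, up to 75 mm above the table
- back_plate (a point): middle of the foot of the back plate's face, which lies at x = +100 mm in the rack's frame and faces -x; the plate spans y -45..+75 mm, is 5 mm thick, its top 85 mm above the table
- fence (a point): middle of the foot of the side fence's inner face, which lies at y = +70 mm in the rack's frame and faces -y; the fence spans x -10..+105 mm, is 5 mm thick, its top 55 mm above the table
- board1: pale ceramic honeycomb soldering board, the one next to the back plate: 15 mm thick (its x), 130 mm long (its y), 70 mm high (its z), 0.14 to 0.23 kg, loose. Origin: centre of its underside. At the start it leans 22 degrees towards the back plate (+x), its foot slid out. Its top edge touches the plate.
- board1_end (a point): middle of the +y end face of board 1 (the end that faces the fence, 8 to 24 mm short of it at the start), 65 mm along y and 35 mm up from the board's origin
- board2: pale ceramic honeycomb soldering board, the second from the back plate: 15 mm thick (its x), 130 mm long (its y), 70 mm high (its z), 0.14 to 0.23 kg, loose. Origin: centre of its underside. At the start it leans 22 degrees towards the back plate (+x), its foot slid out. Flat against the first board.
- board2_end (a point): middle of the +y end face of board 2 (the end that faces the fence, 8 to 24 mm short of it at the start), 65 mm along y and 35 mm up from the board's origin
- board3: pale ceramic honeycomb soldering board, the third from the back plate: 15 mm thick (its x), 130 mm long (its y), 70 mm high (its z), 0.14 to 0.23 kg, loose. Origin: centre of its underside. At the start it leans 22 degrees towards the back plate (+x), its foot slid out. Flat against the second board.
- board3_end (a point): middle of the +y end face of board 3 (the end that faces the fence, 8 to 24 mm short of it at the start), 65 mm along y and 35 mm up from the board's origin
- board4: pale ceramic honeycomb soldering board, the last of the row, nearest the keeper: 15 mm thick (its x), 130 mm long (its y), 70 mm high (its z), 0.14 to 0.23 kg, loose. Origin: centre of its underside. At the start it leans 22 degrees towards the back plate (+x), its foot slid out. Its rear bottom edge is at x = 11 mm in the rack's frame. Pushed at or below mid-height (2 to 6 N) the row slides up to standing; upright boards stand by themselves.
- board4_end (a point): middle of the +y end face of board 4 (the end that faces the fence, 8 to 24 mm short of it at the start), 65 mm along y and 35 mm up from the board's origin
- keeper (a joint): blue L-shaped keeper sliding on the rack: at 0 its face is at x = -85 mm in the rack's frame; grows in metres towards the back plate (0.125: face at x = 40 mm, touching a tight upright row). Plate 100 mm wide, centred on y = 0, 4 mm thick, top 49 mm above the table; its low foot reaches 50 mm behind the face. Slides with about 2.5 N, stays where left
- keeper_knob (a point): middle of the keeper's black knob, 24 mm across and 27 mm tall, on a thin post 32 mm behind the keeper's face; 47 mm above the table, knob top 61 mm above it
- flat_file: file with a red handle, 245 mm long, lying behind the rack's back plate; loose, not part of the job. Origin on its underside
- second_file: file with a red handle, 225 mm long, lying along the outside of the rack's fence; loose, not part of the job. Origin on its underside
- pliers: pliers with red handles, 170 mm long; loose, not part of the job. Origin on its underside
- bench_block: square steel bench block, 80 x 80 x 18 mm; loose, not part of the job. Origin on its underside
- mallet: small rawhide mallet, 225 mm long; loose, not part of the job. Origin on its underside
- flux_jar: white jar with a blue cap, 64 mm across, 75 mm tall; loose, not part of the job. Origin on its underside
- ring_clamp: wooden ring clamp with a brass band, 150 mm long; loose, not part of the job. Origin on its underside
Things that resemble listed ones, but are neither listed nor needed, are in the scene too. Leave any purple or turquoise look-alike of the board2 alone.

How it is judged:
By the outcome, as a careful person would: the job done as asked, in the order asked, and still so for the second after the job is handed in, with the robot touching nothing.
It also fails if it takes over 64 s, if anything falls off the work surface, if the arm or the gripper's body presses on something with over 40 N, if the wrist force passes 120 N, or if a joint passes its speed limit or range.

## Working session

There is one attempt and no reset: what is moved stays moved. The work goes in short steps, Python scripts to look and compute and a shell command to move; the robot and the scene stay as the last step left them, time stands still between calls to the robot, and variables do not carry over. Pictures are saved under pics/ and viewed, at most 10 in all, crops included, and the job is handed in when it is done.

```bash
mkdir -p pics; ls; python3 - <<'E'
from plant import get_state, imaging, ctrl
import cv2,json
s=get_state();print({k:s[k] for k in('time','eef_pos','tcp_rot','opening')},ctrl.tip_reach)
for n in('top','side'):
    d=imaging.read_camera(n);cv2.imwrite(f'pics/{n}0.png',d['image']);
    print(n,d['fx'],d['cx'],d['cy'],d['R'],d['t'])
E
```

```text
pics
{'time': 0.0, 'eef_pos': array([ 0.30360501, -0.60216776,  0.24390859]), 'tcp_rot': array([ 9.72883846e-01,  2.31291149e-01, -1.01595464e-04, -1.19043365e-03]), 'opening': 1.001210291107318} 0.014
top 347.9718327661902 253.91630734000762 194.87959077006465 [[ 0.02242054 -0.99957346 -0.01871431]
 [-0.99706144 -0.02098481 -0.07367584]
 [ 0.0732517   0.02031117 -0.99710664]] [-0.01513617  0.55958759  1.04476561]
side 426.780554105865 251.69409489539498 183.66098341428253 [[-0.96466142 -0.26297353  0.0165307 ]
 [-0.14759062  0.48730188 -0.8606706 ]
 [ 0.21827814 -0.8326955  -0.50889375]] [0.52009617 0.12717241 1.33478558]
```

View pics/top0.png

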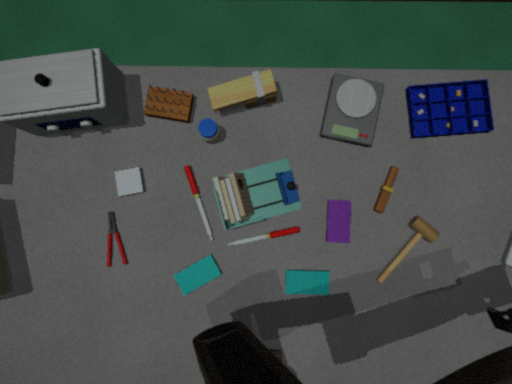

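View pics/side0.png

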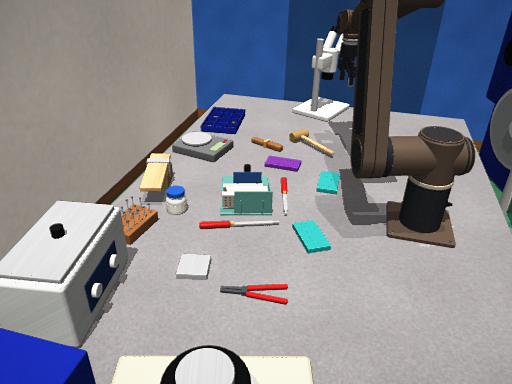

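The top view shows the rack at about (257,193), with four boards near (232,197), the blue keeper at (288,186) and its knob at (291,186). The look-alikes are flat slabs: purple (339,221), turquoise (198,275) and turquoise (307,282). The row in the rack is the pale one. Next I'll take a close crop of it.

```bash
python3 - <<'E'
import cv2
a=cv2.imread('pics/top0.png')[150:255,200:312];b=cv2.imread('pics/side0.png')[155:225,205:295]
a=cv2.resize(a,None,fx=5,fy=5,interpolation=cv2.INTER_CUBIC)
cv2.imwrite('pics/c1.png',cv2.convertScaleAbs(a,alpha=1.5))
cv2.imwrite('pics/c2.png',cv2.resize(b,None,fx=8,fy=8,interpolation=cv2.INTER_CUBIC))
E
```

```text
(no output)
```

View pics/c1.png

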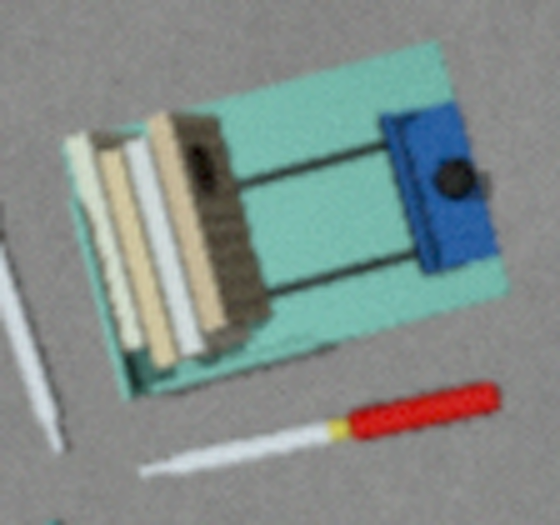

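View pics/c2.png

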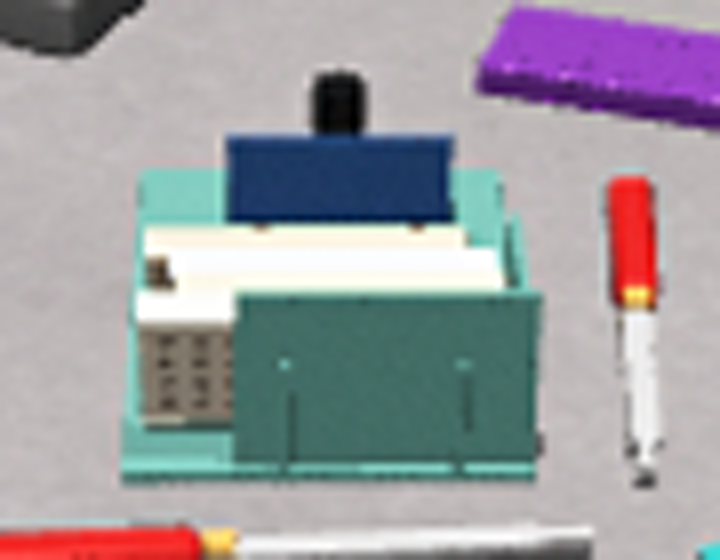

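```bash
cat > h.py <<'E'
import numpy as np, cv2
from plant import get_state, imaging
from scipy.optimize import least_squares
from scipy.spatial.transform import Rotation as Ro
def proj(d,X):
    c=np.asarray(X)@np.array(d['R']).T+np.array(d['t']); return np.c_[d['fx']*c[:,0]/c[:,2]+d['cx'],d['fy']*c[:,1]/c[:,2]+d['cy']]
def r2w(p,P):
    P=np.atleast_2d(P)/1000.; c,s=np.cos(p[2]),np.sin(p[2])
    return np.c_[p[0]+c*P[:,0]-s*P[:,1],p[1]+s*P[:,0]+c*P[:,1],P[:,2]]
def state(p=None):
    s=get_state(); r=Ro.from_quat(s['tcp_rot']).as_matrix()
    print('t',round(s['time'],2),'tcp',s['eef_pos'].round(4),'F',np.round(s['contact_force'],1),'open',round(s['opening'],2))
    if p is not None:
        q=s['eef_pos'][:2]-p[:2];c,sn=np.cos(p[2]),np.sin(p[2])
        print('tcp in rack mm',(1000*np.array([c*q[0]+sn*q[1],-sn*q[0]+c*q[1],s['eef_pos'][2]])).round(1),'toolx yaw-rackx deg',np.degrees(np.arctan2(r[1,0],r[0,0])-p[2]).round(2),'tilt',r[:,2].round(4))
    return s,r
def shift(r,s,p,target):  # target rack mm of TCP -> tool shift mm
    return (r.T@(r2w(p,target)[0]-s['eef_pos'])*1000).round(1)
E
python3 - <<'E'
from h import *
T=imaging.read_camera('top');S=imaging.read_camera('side')
tp=[((-135,-90,5),(438,42)),((-135,75,5),(508,292)),((-117,0,61),(456,178)),((105,75,85),(128,398)),((-135+10+20,-90,5),(408,50))][:4]
sp=[((110,-90,0),(122,483)),((110,75,0),(537,480)),((105,-45,85),(235,293)),((105,75,85),(543,292)),((-117,0,61),(340,78))]
A=np.array([a for a,_ in tp],float);a=np.array([b for _,b in tp])/5+[200,150]
B=np.array([a for a,_ in sp],float);b=np.array([b for _,b in sp])/8+[205,155]
f=lambda p:np.r_[(proj(T,r2w(p,A))-a).ravel(),(proj(S,r2w(p,B))-b).ravel()]
o=least_squares(f,[.55,0,1.85],x_scale=[.01,.01,.05],loss='soft_l1')
print(o.x,np.degrees(o.x[2]));print(f(o.x).reshape(-1,2).round(1))
np.save('rack.npy',o.x)
# triangulate knob top height
def tri(u,v):
    X=least_squares(lambda X:np.r_[(proj(T,[X])-u)[0],(proj(S,[X])-v)[0]],[.55,0,.05]).x;return X.round(4)
print('knob',tri(a[2],b[4]),r2w(o.x,(-117,0,61)),'plate corner',tri(a[3],b[3]),r2w(o.x,(105,75,85)))
s,r=state(o.x)
print('over gap',shift(r,s,o.x,(-35,0,110)))
E
```

```text
[ 0.55354385 -0.00200925  1.86505396] 106.85972027062056
[[-0.1 -0.5]
 [ 0.7  0.4]
 [ 0.4 -0.3]
 [-0.8  0.9]
 [-0.  -0.2]
 [-0.2  0.1]
 [-0.1  0. ]
 [ 0.   0.1]
 [-0.2  0. ]]
knob [ 0.5865 -0.1129  0.0618] [[ 0.58747729 -0.11398032  0.061     ]] plate corner [0.453  0.0744 0.0839] [[0.45131442 0.0767254  0.085     ]]
t 0.2 tcp [ 0.3037 -0.6024  0.2444] F [ 0.3  0.7 -0.2] open 1.0
tcp in rack mm [-502.1  413.3  244.4] toolx yaw-rackx deg -80.11 tilt [-4.0e-04  1.4e-03 -1.0e+00]
over gap [ 487.3 -389.   135.1]
```

```bash
python3 -m jog '[[1,487,-389,0,0,0,-1.398],[1,487,-389,0,0,0,-1.398],[1,487,-389,0,0,0,-1.398],[1,487,-389,0,0,0,-1.398],[1,487,-389,0,0,0,-1.398],[1,487,-389,0,0,0,-1.398],[1,487,-389,0,0,0,-1.398],[1,487,-389,0,0,0,-1.398],[1,487,-389,0,0,0,-1.398],[1,487,-389,0,0,0,-1.398],[1,487,-389,0,0,0,-1.398],[1,487,-389,0,0,0,-1.398]]' 40; python3 - <<'E'
from h import *
p=np.load('rack.npy'); s,r=state(p); print(s['qpos'].round(2),shift(r,s,p,(-35,0,36)))
E
```

```text
time: 1.4
eef_pos: [0.5543, -0.0553, 0.2454]
tcp_rot: [0.596, 0.803, 0.0, 0.0]
contact_force: [0.7, -1.3, -0.1]
opening: -0.001
finger_force: 0.0
t 1.4 tcp [ 0.5543 -0.0553  0.2454] F [ 0.7 -1.3 -0.1] open -0.0
tcp in rack mm [-51.3  14.7 245.4] toolx yaw-rackx deg -0.01 tilt [ 3.e-04 -2.e-04 -1.e+00]
[-0.28  0.03  1.87 -0.    1.25 -0.58] [ 16.3  14.7 209.4]
```

```bash
python3 -m jog '[[1,16,14,0,0,0,0],[1,16,14,0,0,0,0],[1,16,14,0,0,0,0]]' >/dev/null; python3 - <<'E'
from h import *
p=np.load('rack.npy'); s,r=state(p); d=imaging.read_camera('wrist')
M=np.array(d['tool_from_camera']); print(M.round(3))
im=d['image'].copy()
G={'plate':[(100,-45,5),(100,-45,85),(100,70,85)],'fence':[(-10,70,55),(105,70,55)],'keeper':[(-85,-50,49),(-85,50,49)],'base':[(-135,-90,5),(-135,75,5),(110,-90,5)],'b4':[(11,-75,10.6)],'knob':[(-117,0,61)]}
for k,P in G.items():
    X=r2w(p,P); t=(X-s['eef_pos'])@r; c=(t-M[:3,3])@M[:3,:3]
    for q in c:
        u=(d['fx']*q[0]/q[2]+d['cx'],d['fy']*q[1]/q[2]+d['cy']); print(k,np.round(u))
        if max(map(abs,u))<2000: cv2.drawMarker(im,tuple(int(round(v)) for v in u),(0,0,255),cv2.MARKER_CROSS,10,1)
cv2.imwrite('pics/w1.png',cv2.resize(im,None,fx=1.5,fy=1.5))
E
```

```text
t 1.7 tcp [ 0.5625 -0.0378  0.245 ] F [ 0.7 -0.5  1.1] open -0.0
tcp in rack mm [-36.9   1.8 245. ] toolx yaw-rackx deg 0.06 tilt [-8.e-04 -4.e-04 -1.e+00]
[[ 0.    -0.956 -0.295  0.076]
 [ 1.     0.    -0.001 -0.   ]
 [ 0.001 -0.295  0.956 -0.129]
 [ 0.     0.     0.     1.   ]]
plate [303.  24.]
plate [317.   5.]
plate [167.   5.]
fence [184. 142.]
fence [175.   7.]
keeper [306. 214.]
keeper [209. 214.]
base [332. 240.]
base [194. 240.]
base [349.  13.]
b4 [328. 116.]
knob [257. 247.]
```

View pics/w1.png

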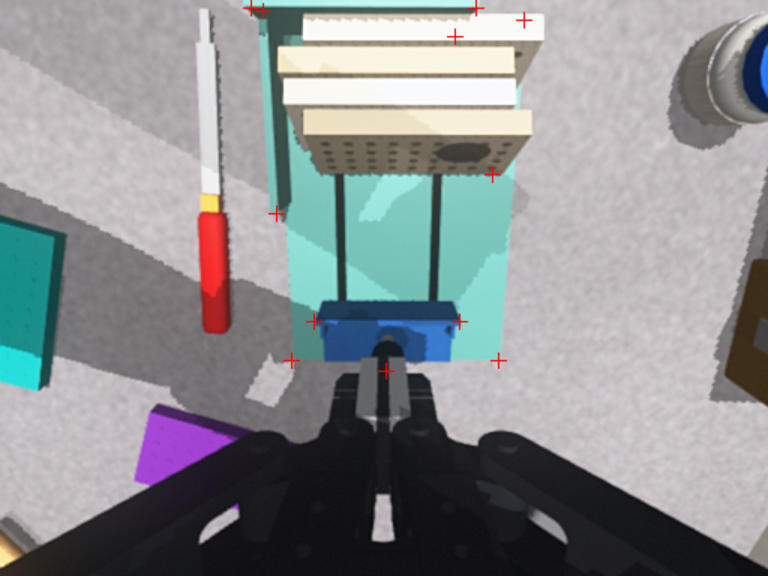

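The projected rack model matches the wrist view to a few pixels: base edge at v=360, keeper face top at v=321, board 4 foot at v≈174. Next I'll descend into the gap between the keeper and board 4.

```bash
python3 -m jog '[[1,0,14,50,0,0,0],[1,0,14,100,0,0,0],[1,0,14,150,0,0,0],[1,0,14,190,0,0,0],[1,0,14,211,0,0,0],[1,0,14,211,0,0,0],[1,0,14,211,0,0,0]]' >/dev/null; python3 -c "
from h import *
state(np.load('rack.npy'))"; python3 -m jog '[[1,10,0,0,0,0,0],[1,20,0,0,0,0,0],[1,30,0,0,0,0,0],[1,34,0,0,0,0,0],[1,37,0,0,0,0,0],[1,40,0,0,0,0,0],[1,43,0,0,0,0,0],[1,46,0,0,0,0,0]]'; python3 -c "
from h import *
state(np.load('rack.npy'))"
```

```text
t 2.45 tcp [ 0.5763 -0.0352  0.0348] F [-0.5  0.6  0.1] open 0.0
tcp in rack mm [-38.4 -12.1  34.8] toolx yaw-rackx deg -0.12 tilt [ 3.e-04 -2.e-04 -1.e+00]
time: 3.25
eef_pos: [0.5633, 0.0093, 0.0345]
tcp_rot: [0.596, 0.803, -0.0, 0.001]
contact_force: [1.6, -3.4, -0.2]
opening: -0.003
finger_force: 1.7
t 3.25 tcp [0.5633 0.0093 0.0345] F [ 1.6 -3.4 -0.2] open -0.0
tcp in rack mm [  8.  -12.7  34.5] toolx yaw-rackx deg 0.02 tilt [ 0.0016 -0.002  -1.    ]
```

```bash
for k in 1 2; do :; done; python3 -m jog '[[1,2,0,0,0,0,0],[1,4,0,0,0,0,0],[1,6,0,0,0,0,0],[1,8,0,0,0,0,0],[1,10,0,0,0,0,0],[1,12,0,0,0,0,0],[1,14,0,0,0,0,0],[1,16,0,0,0,0,0],[1,16,0,0,0,0,0]]'; python3 -c "
from h import *
p=np.load('rack.npy');state(p);d=imaging.read_camera('wrist');cv2.imwrite('pics/w2.png',d['image'])"
```

```text
time: 4.15
eef_pos: [0.5578, 0.026, 0.0342]
tcp_rot: [0.596, 0.803, 0.0, -0.0]
contact_force: [0.6, -1.4, -0.2]
opening: -0.002
finger_force: 0.7
t 4.15 tcp [0.5578 0.026  0.0342] F [ 0.6 -1.4 -0.2] open -0.0
tcp in rack mm [ 25.5 -12.2  34.2] toolx yaw-rackx deg -0.01 tilt [-7.e-04  7.e-04 -1.e+00]
```

Force falls as the boards come upright, which is expected. I'll close the last few millimetres in 1 mm steps and watch the force.

```bash
python3 -m jog '[[1,1,0,0,0,0,0],[1,2,0,0,0,0,0],[1,3,0,0,0,0,0],[1,3,0,0,0,0,0]]'|grep -E "force"; python3 -c "
from h import *
state(np.load('rack.npy'))";  python3 -m jog '[[1,1,0,0,0,0,0],[1,1.5,0,0,0,0,0],[1,1.5,0,0,0,0,0]]'|grep -E "force";python3 -c "
from h import *
p=np.load('rack.npy');state(p);d=imaging.read_camera('wrist');cv2.imwrite('pics/w2.png',cv2.resize(d['image'],None,fx=1.5,fy=1.5))"
```

```text
contact_force: [1.4, -7.7, -1.1]
finger_force: 0.4
t 4.6 tcp [0.558  0.0267 0.0346] F [ 1.4 -7.7 -1.1] open -0.01
tcp in rack mm [ 26.2 -12.6  34.6] toolx yaw-rackx deg 0.03 tilt [ 0.0018 -0.0029 -1.    ]
contact_force: [1.9, -12.6, -2.0]
finger_force: 0.1
t 4.9 tcp [0.558  0.0268 0.0347] F [  1.9 -12.6  -2. ] open -0.0
tcp in rack mm [ 26.3 -12.6  34.7] toolx yaw-rackx deg 0.05 tilt [ 0.0029 -0.0051 -1.    ]
```

View pics/w2.png

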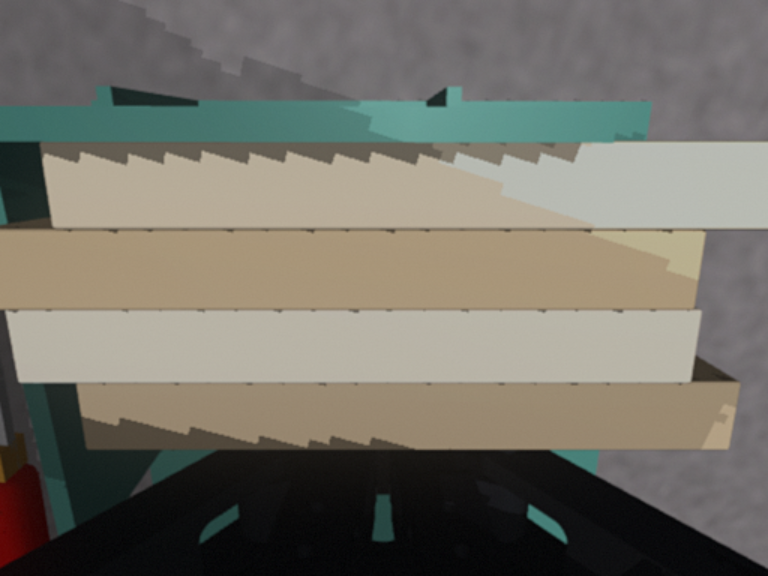

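All four boards stand closed up against the plate. Their right-hand ends are still staggered, at u≈768+, 705, 700 and 738. Now I'll back off, rise, turn 90° and go round to the open (-y) end.

```bash
python3 -m jog '[[1,-10,0,0,0,0,0],[1,-25,0,0,0,0,0],[1,-25,0,-45,0,0,0],[1,-25,0,-95,0,0,0],[1,0,40,-105,0,0,-0.2],[1,20,80,-105,0,0,-0.4],[1,27,118,-105,0,0,-0.6],[1,27,118,-105,0,0,-0.75],[1,27,118,-105,0,0,-0.9],[1,27,118,-105,0,0,-1.05],[1,27,118,-105,0,0,-1.2],[1,27,118,-105,0,0,-1.35]]'>/dev/null;  python3 -m jog '[[1,0,0,0,0,0,-0.15],[1,0,0,0,0,0,-0.22],[1,0,0,0,0,0,-0.22],[1,0,0,0,0,0,-0.22]]' ; python3 -c "
from h import *
p=np.load('rack.npy');s,r=state(p);print(shift(r,s,p,(54,-115,40)))"
```

```text
time: 6.55
eef_pos: [0.6619, 0.0895, 0.1392]
tcp_rot: [-0.071, 0.998, 0.0, -0.0]
contact_force: [-0.5, -0.3, 0.2]
opening: 0.0
finger_force: 0.0
t 6.55 tcp [0.6619 0.0895 0.1392] F [-0.5 -0.3  0.2] open 0.0
tcp in rack mm [  56.2 -130.3  139.2] toolx yaw-rackx deg -278.76 tilt [-5.e-04  5.e-04 -1.e+00]
[14.7 -4.5 99.2]
```

```bash
python3 -m jog '[[1,10,-3,0,0,0,-0.1],[1,15,-4,40,0,0,-0.153],[1,15,-4,85,0,0,-0.153],[1,15,-4,99,0,0,-0.153],[1,15,-4,99,0,0,-0.153]]' >/dev/null; python3 -c "
from h import *
p=np.load('rack.npy');s,r=state(p);print(shift(r,s,p,(54,-75,40)))
d=imaging.read_camera('wrist');cv2.imwrite('pics/w3.png',cv2.resize(d['image'],None,fx=1.5,fy=1.5))"
```

```text
t 7.05 tcp [0.6453 0.0836 0.0371] F [0.2 0.2 0.3] open -0.0
tcp in rack mm [  55.3 -112.7   37.1] toolx yaw-rackx deg -269.94 tilt [-6.8e-03  3.0e-04 -1.0e+00]
[37.7 -1.3 -2.6]
```

View pics/w3.png

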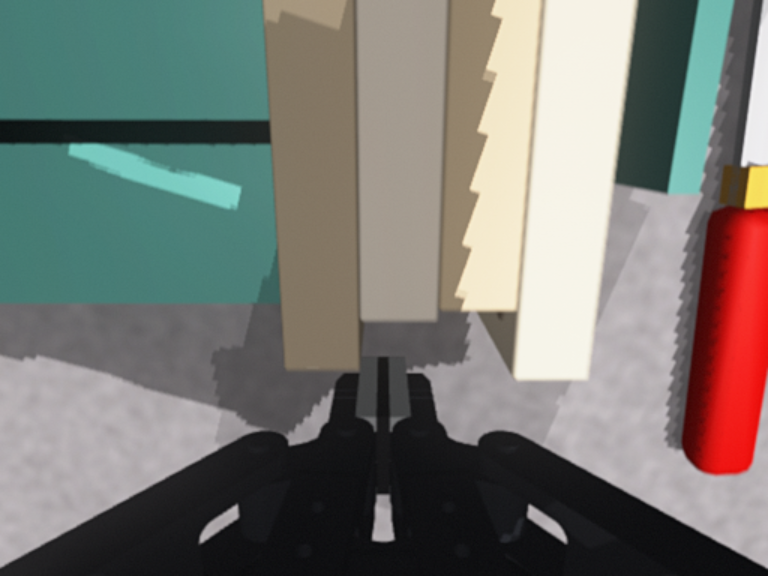

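```bash
cat >> h.py <<'E'
def wproj(d,s,r,p,P):
    M=np.array(d['tool_from_camera']); c=((r2w(p,P)-s['eef_pos'])@r-M[:3,3])@M[:3,:3]
    return np.c_[d['fx']*c[:,0]/c[:,2]+d['cx'],d['fy']*c[:,1]/c[:,2]+d['cy']]
E
python3 -c "
from h import *
p=np.load('rack.npy');s,r=state(p);d=imaging.read_camera('wrist')
print((1.5*wproj(d,s,r,p,[(100,-45,85),(105,-45,85),(100,-45,5),(100,-20,75),(85,-20,75),(40,-20,75),(55,-20,75),(40,-90,5),(-11,-45,5)])).round())"
```

```text
t 7.1 tcp [0.6474 0.0836 0.0399] F [-0.2 -0.1  1. ] open 0.0
tcp in rack mm [  54.8 -114.7   39.9] toolx yaw-rackx deg -269.93 tilt [-1.7e-03  2.0e-04 -1.0e+00]
[[658. 169.]
 [689. 169.]
 [525. 152.]
 [651.  11.]
 [562.  11.]
 [292.  11.]
 [382.  11.]
 [338. 289.]
 [172. 151.]]
```

```bash
python3 -c "
from h import *
p=np.load('rack.npy');s,r=state(p);d=imaging.read_camera('wrist')
c,sn=np.cos(p[2]),np.sin(p[2]);x=np.array([c,sn,0]);y=np.array([-sn,c,0]);tz=np.array([0.0029,-.0051,-1]);x=x-tz*(x@tz);x/=np.linalg.norm(x)
R=np.c_[x,np.cross(tz,x),tz];s={'eef_pos':np.array([.558,.0268,.0347])}
print((1.5*wproj(d,s,R,p,[(100,-45,85),(105,-45,85),(100,-45,75),(85,-45,75),(70,-45,75),(55,-45,75),(40,-45,75),(40,-45,5)])).round())
im=cv2.imread('pics/w3.png')[0:400,440:760];im2=cv2.imread('pics/w2.png')[80:260,0:320]
cv2.imwrite('pics/c3.png',np.vstack([cv2.resize(im2,(480,270)),cv2.resize(im,(480,600))])[:, :][:870]) 
"
```

```text
t 7.15 tcp [0.6489 0.0836 0.0418] F [ 1.2 -0.5 -0.1] open 0.0
tcp in rack mm [  54.3 -116.1   41.8] toolx yaw-rackx deg -269.91 tilt [ 0.0021  0.     -1.    ]
[[596. 145.]
 [600. 110.]
 [572. 144.]
 [562. 232.]
 [554. 311.]
 [546. 383.]
 [539. 449.]
 [477. 324.]]
```

```bash
python3 -m jog '[[1,0,0,0,0,0,0],[1,0,0,0,0,0,0],[1,0,0,0,0,0,0]]'>/dev/null; python3 -c "
from h import *
p=np.load('rack.npy');s,r=state(p);d=imaging.read_camera('wrist');im=cv2.resize(d['image'],None,fx=1.5,fy=1.5)
P=[(100,-45,85),(105,-45,85),(100,-20,75),(85,-20,75),(70,-20,75),(55,-20,75),(40,-20,75),(40,-20,5),(-35,-90,5),(40,-60,75),(100,-60,75)]
for q in 1.5*wproj(d,s,r,p,P): print(q.round()); cv2.drawMarker(im,tuple(int(v) for v in q.round()),(0,0,255),cv2.MARKER_CROSS,10,1)
cv2.imwrite('pics/w4.png',im)
S=imaging.read_camera('side');i2=cv2.resize(S['image'][155:225,205:295],None,fx=8,fy=8,interpolation=cv2.INTER_CUBIC)
for q in (proj(S,r2w(p,[(100,-45,85),(100,-60,75),(40,-60,75),(40,70,75),(100,-60,5),(40,-60,5),(105,75,85),(-10,70,55)]))-[205,155])*8+4: cv2.drawMarker(i2,tuple(int(v) for v in q.round()),(0,0,255),cv2.MARKER_CROSS,10,1)
cv2.imwrite('pics/s4.png',i2)
"
```

```text
t 7.5 tcp [0.6484 0.0837 0.0417] F [-0.5 -0.5  0.2] open -0.0
tcp in rack mm [  54.5 -115.6   41.7] toolx yaw-rackx deg -269.89 tilt [ 2.1e-03 -1.0e-04 -1.0e+00]
[656. 163.]
[686. 163.]
[649.   8.]
[561.   8.]
[472.   8.]
[384.   7.]
[295.   7.]
[334.  62.]
[121. 284.]
[305. 240.]
[617. 240.]
```

View pics/w4.png

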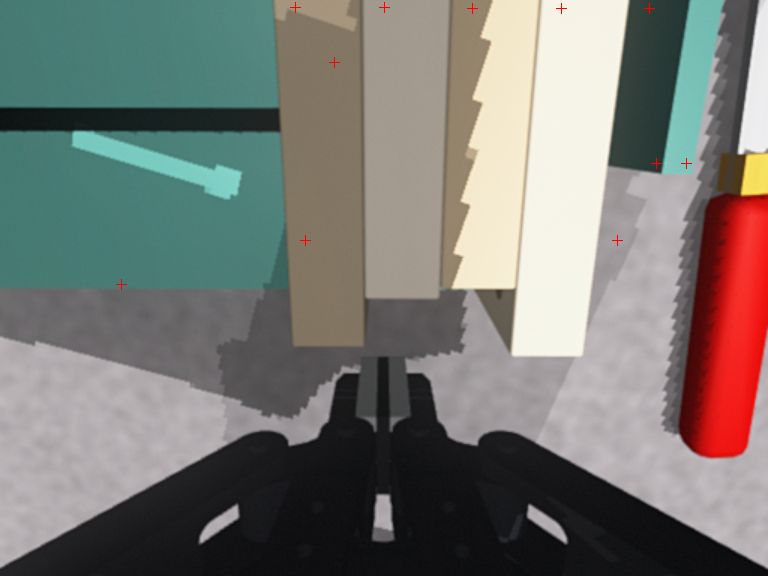

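Board tops sit at u≈275, 362, 450, 540 and 628, against a flush prediction of 295…649. The row is upright and tight, but it sprang back about 4 mm from the plate when released. I'll square the ends first, then press it home again. The finger goes on the board 3/4 seam (u=365).

```bash
python3 -m jog '[[1,8,-3,0,0,0,0],[1,14,-3,0,0,0,0],[1,18,-3,0,0,0,0],[1,22,-3,0,0,0,0],[1,26,-3,0,0,0,0],[1,29,-3,0,0,0,0],[1,32,-3,0,0,0,0],[1,35,-3,0,0,0,0],[1,37,-3,0,0,0,0],[1,37,-3,0,0,0,0]]'|grep -E "force"; python3 -c "
from h import *
p=np.load('rack.npy');s,r=state(p)"
```

```text
contact_force: [0.4, 0.6, -0.4]
finger_force: 0.0
t 8.6 tcp [0.6129 0.0699 0.0404] F [ 0.4  0.6 -0.4] open 0.0
tcp in rack mm [ 51.6 -77.7  40.4] toolx yaw-rackx deg -269.89 tilt [-3.e-04 -1.e-04 -1.e+00]
```

```bash
for i in 1 2 ; do :; done; python3 -m jog '[[1,1,0,0,0,0,0],[1,2,0,0,0,0,0],[1,3,0,0,0,0,0],[1,3,0,0,0,0,0]]'|grep -E "_force"; python3 -m jog '[[1,1,0,0,0,0,0],[1,2,0,0,0,0,0],[1,3,0,0,0,0,0],[1,3,0,0,0,0,0]]'|grep -E "_force"; python3 -c "
from h import *
p=np.load('rack.npy');s,r=state(p)"
```

```text
contact_force: [3.4, 0.9, -0.4]
finger_force: 0.0
contact_force: [9.5, 3.4, -0.6]
finger_force: 0.0
t 9.4 tcp [0.6107 0.0685 0.042 ] F [ 9.5  3.4 -0.6] open 0.0
tcp in rack mm [ 50.9 -75.2  42. ] toolx yaw-rackx deg -269.92 tilt [ 9.1e-03  7.0e-04 -1.0e+00]
```

```bash
python3 -m jog '[[1,-10,0,0,0,0,0],[1,-25,0,0,0,0,0],[1,-35,0,0,0,0,0],[1,-35,15,0,0,0,0],[1,-35,30,0,0,0,0],[1,-28,30,0,0,0,0],[1,-22,30,0,0,0,0],[1,-18,30,0,0,0,0],[1,-14,30,0,0,0,0],[1,-11,30,0,0,0,0],[1,-8,30,0,0,0,0],[1,-6,30,0,0,0,0]]'|grep -E "_force"; python3 -m jog '[[1,1,0,0,0,0,0],[1,2,0,0,0,0,0],[1,3,0,0,0,0,0],[1,3,0,0,0,0,0]]'|grep -E "_force"; python3 -m jog '[[1,1,0,0,0,0,0],[1,2,0,0,0,0,0],[1,3,0,0,0,0,0],[1,3,0,0,0,0,0]]'|grep -E "_force"; python3 -c "
from h import *
p=np.load('rack.npy');s,r=state(p)"
```

```text
contact_force: [0.6, 0.4, -0.1]
finger_force: 0.0
contact_force: [1.9, 0.2, -0.2]
finger_force: 0.0
contact_force: [7.9, 2.2, -1.1]
finger_force: 0.0
t 11.4 tcp [0.6021 0.0973 0.0422] F [ 7.9  2.2 -1.1] open -0.0
tcp in rack mm [ 80.9 -75.3  42.2] toolx yaw-rackx deg -269.92 tilt [ 0.0093  0.001  -1.    ]
```

```bash
python3 -m jog '[[1,-8,0,0,0,0,0],[1,-20,0,0,0,0,0],[1,-35,0,0,0,0,0],[1,-40,0,0,0,0,0],[1,-40,0,0,0,0,0]]'|grep -E "_force";  python3 -c "
from h import *
p=np.load('rack.npy');s,r=state(p);d=imaging.read_camera('wrist');im=d['image'].copy()
P=[(100,-45,85),(105,-45,85),(100,-50,75),(85,-50,75),(70,-50,75),(55,-50,75),(40,-50,75),(40,-60,75),(55,-60,75),(70,-60,75),(85,-60,75),(100,-60,75)]
for q in wproj(d,s,r,p,P): cv2.drawMarker(im,tuple(int(v) for v in q.round()),(0,0,255),cv2.MARKER_CROSS,7,1)
S=imaging.read_camera('side');i2=cv2.resize(S['image'][162:222,208:280],None,fx=4,fy=4,interpolation=cv2.INTER_CUBIC)
T=imaging.read_camera('top');i3=cv2.resize(T['image'][155:240,205:275],None,fx=4,fy=4,interpolation=cv2.INTER_CUBIC)
c=np.zeros((600,800,3),np.uint8);c[:384,:512]=im;c[:i3.shape[0],515:515+280]=i3[:,:280];c[388:388+212,:288]=i2[:212]
cv2.imwrite('pics/m5.png',c)"
```

```text
contact_force: [-0.1, -0.9, -0.6]
finger_force: 0.0
t 11.9 tcp [0.6368 0.1087 0.0399] F [-0.1 -0.9 -0.6] open -0.0
tcp in rack mm [  81.8 -111.8   39.9] toolx yaw-rackx deg -269.87 tilt [-1.6e-03 -2.0e-04 -1.0e+00]
```

View pics/m5.png

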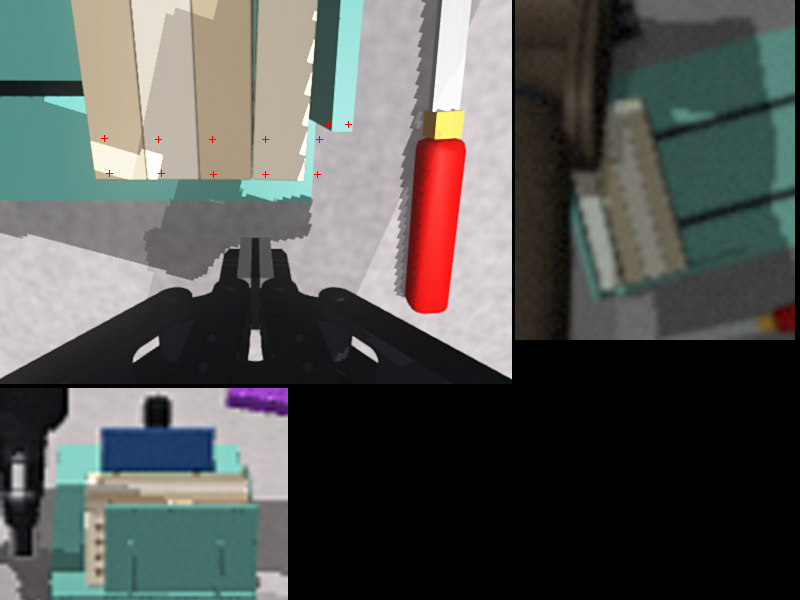

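Ends are flush: all four end edges lie at v≈180. Board 1 has a slight gap from board 2 at u≈252, and the row is a few mm off the plate. I'll press it again from the keeper side at the row's centre.

```bash
python3 -m jog '[[1,0,0,-50,0,0,0],[1,0,0,-100,0,0,0],[1,15,-20,-100,0,0,0.15],[1,40,-50,-100,0,0,0.3],[1,70,-80,-100,0,0,0.45],[1,100,-110,-100,0,0,0.6],[1,117,-122,-100,0,0,0.75],[1,117,-122,-100,0,0,0.9],[1,117,-122,-100,0,0,1.05],[1,117,-122,-100,0,0,1.2],[1,117,-122,-100,0,0,1.35],[1,117,-122,-100,0,0,1.5]]'|grep -E "_force";python3 -m jog '[[1,0,0,0,0,0,0.07],[1,0,0,0,0,0,0.07],[1,0,0,0,0,0,0.07]]' >/dev/null;  python3 -c "
from h import *
p=np.load('rack.npy');s,r=state(p);print(shift(r,s,p,(-25,5,34)))"
```

```text
contact_force: [-0.2, -0.2, 0.2]
finger_force: 0.0
t 13.55 tcp [ 0.5601 -0.0422  0.1402] F [-0.2  0.2  0.3] open 0.0
tcp in rack mm [-40.4   5.4 140.2] toolx yaw-rackx deg 0.25 tilt [-6.e-04  1.e-04 -1.e+00]
[ 15.4   0.5 106.2]
```

```bash
python3 -m jog '[[1,10,0,45,0,0,0],[1,15,0,90,0,0,0],[1,15,0,106,0,0,0],[1,25,0,106,0,0,0],[1,35,0,106,0,0,0],[1,45,0,106,0,0,0],[1,52,0,106,0,0,0],[1,56,0,106,0,0,0],[1,59,0,106,0,0,0],[1,62,0,106,0,0,0],[1,64,0,106,0,0,0],[1,64,0,106,0,0,0]]'|grep -E "_force";python3 -c "
from h import *
p=np.load('rack.npy');s,r=state(p)";python3 -m jog '[[1,1,0,0,0,0,0],[1,2,0,0,0,0,0],[1,3,0,0,0,0,0],[1,4,0,0,0,0,0],[1,4,0,0,0,0,0]]'|grep _force;  python3 -c "
from h import *
p=np.load('rack.npy');s,r=state(p)"
```

```text
contact_force: [-0.1, -1.3, 0.2]
finger_force: 0.0
t 14.75 tcp [0.542  0.0188 0.0344] F [-0.1 -1.3  0.2] open 0.0
tcp in rack mm [23.3  5.  34.4] toolx yaw-rackx deg 0.16 tilt [ 4.e-04 -3.e-04 -1.e+00]
contact_force: [1.7, -5.1, -0.9]
finger_force: 0.2
t 15.25 tcp [0.5412 0.0216 0.0344] F [ 1.7 -5.1 -0.9] open 0.0
tcp in rack mm [26.2  5.  34.4] toolx yaw-rackx deg 0.2 tilt [ 0.0012 -0.0023 -1.    ]
```

```bash
python3 -m jog '[[1,1,0,0,0,0,0],[1,1,0,0,0,0,0],[1,0,0,0,0,0,0],[1,-1,0,0,0,0,0],[1,-2,0,0,0,0,0],[1,-3,0,0,0,0,0],[1,-4,0,0,0,0,0],[1,-5,0,0,0,0,0],[1,-6,0,0,0,0,0],[1,-8,0,0,0,0,0],[1,-12,0,0,0,0,0],[1,-20,0,0,0,0,0]]'|grep _force;  python3 -c "
from h import *
p=np.load('rack.npy');s,r=state(p);d=imaging.read_camera('wrist');cv2.imwrite('pics/w6.png',d['image'])
P=[(100,0,85),(105,0,85),(100,0,75),(85,0,75),(70,0,75),(55,0,75),(40,0,75)]
q=wproj(d,s,r,p,P);print(q.round(1))
u=int(q[3,0]);g=cv2.cvtColor(d['image'],cv2.COLOR_BGR2HSV).astype(int)[:,u-40:u+40].mean(1).round().astype(int)
for v in range(int(q[1,1])-8,int(q[6,1])+12): print(v,g[v],end=' ')"
```

```text
contact_force: [-0.1, 0.1, 0.4]
finger_force: 0.0
t 16.45 tcp [0.5465 0.0036 0.0343] F [-0.1  0.1  0.4] open -0.0
tcp in rack mm [ 7.4  5.1 34.3] toolx yaw-rackx deg 0.2 tilt [-3.e-04  2.e-04 -1.e+00]
[[281.8   3.1]
 [282.4 -24.4]
 [278.6  13.4]
 [277.1  80.2]
 [275.8 140.4]
 [274.6 194.8]
 [273.5 244.3]]
-32 [103  67  23] -31 [104  64  23] -30 [104  68  24] -29 [100  71  24] -28 [107  73  25] -27 [96 69 25] -26 [105  68  25] -25 [103  72  25] -24 [101  68  20] -23 [101  60  13] -22 [108  61  11] -21 [102  59  11] -20 [109  56  11] -19 [108  57  11] -18 [104  62  11] -17 [108  63  11] -16 [107  69  11] -15 [109  61  11] -14 [110  57  11] -13 [103  59  11] -12 [108  65  11] -11 [105  56  11] -10 [109  63  11] -9 [105  60  11] -8 [101  60  10] -7 [104  58  11] -6 [109  64  11] -5 [102  55  11] -4 [109  64  10] -3 [106  60  10] -2 [107  53  11] -1 [110  61  10] 0 [ 85  89 149] 1 [ 85  89 139] 2 [ 85  89 125] 3 [ 85  89 106] 4 [85 88 89] 5 [84 76 56] 6 [85 71 52] 7 [84 69 53] 8 [84 70 54] 9 [84 68 54] 10 [83 67 54] 11 [84 65 54] 12 [83 65 54] 13 [83 64 55] 14 [83 63 55] 15 [83 61 55] 16 
[... 3502 characters left out ...]
17 [ 17  62 181] 218 [ 17  62 181] 219 [ 17  62 181] 220 [ 17  62 181] 221 [ 17  63 181] 222 [ 18  63 180] 223 [ 18  63 180] 224 [ 18  63 180] 225 [ 18  63 180] 226 [ 18  63 180] 227 [ 18  63 179] 228 [ 18  63 179] 229 [ 18  63 179] 230 [ 18  63 179] 231 [ 18  63 179] 232 [ 18  63 179] 233 [ 18  63 179] 234 [ 18  63 179] 235 [ 18  63 179] 236 [ 18  63 178] 237 [ 18  63 178] 238 [ 18  63 178] 239 [ 18  63 178] 240 [ 18  63 178] 241 [ 18  64 178] 242 [ 18  64 178] 243 [ 18  64 178] 244 [ 18  64 178] 245 [ 18  64 178] 246 [ 18  64 178] 247 [ 18  64 177] 248 [ 18  64 177] 249 [ 18  64 177] 250 [ 18  64 177] 251 [ 18  64 177] 252 [ 18  65 177] 253 [ 18  65 178] 254 [ 18  65 175] 255 [ 18  65 165]
```

```bash
python3 -c "
from h import *
p=np.load('rack.npy');s,r=state(p);d=imaging.read_camera('wrist');d['image']=cv2.imread('pics/w6.png')
print(s['eef_pos'].round(4))
for x,z in((100,85),(100,75),(85,75),(70,75),(55,75),(40,75)): print(x,z,wproj(d,s,r,p,[(x,y,z) for y in(-40,-20,0,20,40)]).round(1).tolist())
g=cv2.GaussianBlur(cv2.cvtColor(d['image'],cv2.COLOR_BGR2LAB),(1,1),0).astype(float)
for u in range(60,481,30):
    e=np.abs(g[2:,u-2:u+3].mean(1)-g[:-2,u-2:u+3].mean(1)).sum(1)[:290]
    pk=[v+1 for v in range(1,len(e)-1) if e[v]>18 and e[v]>=e[v-1] and e[v]>e[v+1]]; print(u,pk)
"
```

```text
t 16.5 tcp [0.5472 0.0023 0.0345] F [-0.1 -0.1  1.2] open -0.0
tcp in rack mm [ 6.   4.8 34.5] toolx yaw-rackx deg 0.15 tilt [ 8.e-04 -7.e-04 -1.e+00]
[0.5472 0.0023 0.0345]
100 85 [[472.9, -3.8], [376.5, -4.1], [280.0, -4.4], [183.5, -4.7], [86.9, -5.0]]
100 75 [[446.6, 7.3], [361.8, 7.0], [277.0, 6.8], [192.1, 6.5], [107.2, 6.3]]
85 75 [[436.3, 74.7], [356.0, 74.4], [275.6, 74.2], [195.3, 73.9], [114.9, 73.7]]
70 75 [[427.0, 135.2], [350.7, 135.0], [274.4, 134.8], [198.1, 134.6], [121.8, 134.4]]
55 75 [[418.6, 190.0], [346.0, 189.8], [273.3, 189.6], [200.7, 189.4], [128.0, 189.2]]
40 75 [[411.0, 239.8], [341.7, 239.6], [272.4, 239.4], [203.0, 239.2], [133.6, 239.1]]
60 [3, 18, 88, 94, 152, 157, 205, 208, 258]
90 [3, 18, 88, 94, 157, 207, 258]
120 [3, 19, 88, 94, 152, 158, 206, 258]
150 [4, 19, 88, 95, 99, 155, 158, 206, 209, 258]
180 [4, 19, 88, 95, 158, 206, 209, 258, 287]
210 [4, 19, 89, 95, 155, 158, 206, 209, 258]
240 [4, 19, 89, 95, 155, 158, 206, 209, 258, 279]
270 [4, 19, 89, 95, 155, 158, 209, 258, 279]
300 [4, 19, 89, 93, 95, 155, 158, 209, 258]
330 [5, 19, 89, 95, 158, 209, 259]
360 [5, 20, 90, 95, 158, 207, 257]
390 [5, 20, 90, 93, 95, 153, 159, 207, 210, 256, 258]
420 [5, 20, 86, 89, 94, 97, 153, 159, 207, 210, 256, 259]
450 [5, 20, 85, 89, 94, 97, 153, 156, 159, 207, 210, 259]
480 [5, 9, 20, 23, 85, 90, 97, 99, 153, 156, 159, 207, 210, 259]
```

```bash
python3 -m jog '[[1,-15,0,0,0,0,0],[1,-25,0,-30,0,0,0],[1,-25,0,-80,0,0,0],[1,-70,5,-100,0,0,0],[1,-120,5,-100,0,0,0],[1,-171,5,-100,0,0,0],[1,-171,5,-100,0,0,0],[1,-171,5,-60,0,0,0],[1,-171,5,-20,0,0,0],[1,-171,5,-20,0,0,0],[1,-171,5,-20,0,0,0]]'|grep _force;  python3 -c "
from h import *
p=np.load('rack.npy');s,r=state(p)"
```

```text
contact_force: [0.2, 0.6, 0.7]
finger_force: 0.0
t 17.65 tcp [ 0.6007 -0.1581  0.0537] F [0.2 0.6 0.7] open -0.0
tcp in rack mm [-163.1    0.2   53.7] toolx yaw-rackx deg 0.16 tilt [-0.0023  0.0011 -1.    ]
```

```bash
python3 -m jog '[[1,10,0,0,0,0,0],[1,17,0,0,0,0,0],[1,22,0,0,0,0,0],[1,28,0,0,0,0,0],[1,38,0,0,0,0,0],[1,48,0,0,0,0,0],[1,58,0,0,0,0,0],[1,68,0,0,0,0,0],[1,78,0,0,0,0,0],[1,88,0,0,0,0,0],[1,96,0,0,0,0,0],[1,102,0,0,0,0,0]]'|grep _force;  python3 -c "
from h import *
p=np.load('rack.npy');s,r=state(p)"; python3 -m jog '[[1,6,0,0,0,0,0],[1,12,0,0,0,0,0],[1,17,0,0,0,0,0],[1,22,0,0,0,0,0],[1,26,0,0,0,0,0],[1,30,0,0,0,0,0],[1,33,0,0,0,0,0],[1,36,0,0,0,0,0],[1,38,0,0,0,0,0],[1,38,0,0,0,0,0]]'|grep _force; python3 -c "
from h import *
p=np.load('rack.npy');s,r=state(p)"
```

```text
contact_force: [1.8, -2.1, -0.4]
finger_force: 1.4
t 18.85 tcp [ 0.5712 -0.06    0.0542] F [ 1.8 -2.1 -0.4] open -0.0
tcp in rack mm [-60.6  -0.1  54.2] toolx yaw-rackx deg 0.18 tilt [-3.e-04  1.e-04 -1.e+00]
contact_force: [0.9, -0.7, 0.5]
finger_force: 0.6
t 19.85 tcp [ 0.56   -0.0241  0.0542] F [ 0.9 -0.7  0.5] open -0.0
tcp in rack mm [-23.    0.2  54.2] toolx yaw-rackx deg 0.17 tilt [-1.1e-03  6.0e-04 -1.0e+00]
```

Now I'll push home slowly, watching the force.

```bash
python3 -m jog '[[1,1,0,0,0,0,0],[1,2,0,0,0,0,0],[1,3,0,0,0,0,0],[1,4,0,0,0,0,0],[1,4,0,0,0,0,0]]'|grep -E "t_force"; python3 -c "
from h import *
p=np.load('rack.npy');s,r=state(p)"; python3 -m jog '[[1,1,0,0,0,0,0],[1,2,0,0,0,0,0],[1,3,0,0,0,0,0],[1,3,0,0,0,0,0]]'|grep -E "t_force";python3 -c "
from h import *
p=np.load('rack.npy');s,r=state(p)"; python3 -m jog '[[1,1,0,0,0,0,0],[1,2,0,0,0,0,0],[1,3,0,0,0,0,0],[1,3,0,0,0,0,0]]'|grep -E "t_force";python3 -c "
from h import *
p=np.load('rack.npy');s,r=state(p)"
```

```text
contact_force: [0.9, -1.2, 0.5]
t 20.35 tcp [ 0.559  -0.0206  0.0542] F [ 0.9 -1.2  0.5] open 0.0
tcp in rack mm [-19.4   0.2  54.2] toolx yaw-rackx deg 0.16 tilt [-7.e-04  2.e-04 -1.e+00]
contact_force: [0.0, -2.7, -1.0]
t 20.75 tcp [ 0.5582 -0.0179  0.0542] F [ 0.  -2.7 -1. ] open -0.0
tcp in rack mm [-16.6   0.2  54.2] toolx yaw-rackx deg 0.16 tilt [-4.e-04 -2.e-04 -1.e+00]
contact_force: [1.0, -7.6, -1.4]
t 21.15 tcp [ 0.5576 -0.0158  0.0543] F [ 1.  -7.6 -1.4] open 0.0
tcp in rack mm [-14.4   0.2  54.3] toolx yaw-rackx deg 0.21 tilt [ 4.0e-04 -2.1e-03 -1.0e+00]
```

```bash
python3 -m jog '[[1,1,0,0,0,0,0],[1,2,0,0,0,0,0],[1,2,0,0,0,0,0],[1,2,0,0,0,0,0]]'|grep -E "t_force";python3 -c "
from h import *
p=np.load('rack.npy');s,r=state(p)"; python3 -m jog '[[1,1,0,0,0,0,0],[1,2,0,0,0,0,0],[1,2,0,0,0,0,0],[1,2,0,0,0,0,0]]'|grep -E "t_force";python3 -c "
from h import *
p=np.load('rack.npy');s,r=state(p);d=imaging.read_camera('wrist');cv2.imwrite('pics/w7.png',d['image'])
for x,z in((100,85),(100,75),(85,75),(70,75),(55,75),(40,75)): print(x,z,wproj(d,s,r,p,[(x,0,z)]).round(1).tolist())
g=cv2.cvtColor(d['image'],cv2.COLOR_BGR2LAB).astype(float)
for u in (150,250,350):
    e=np.abs(g[2:,u-2:u+3].mean(1)-g[:-2,u-2:u+3].mean(1)).sum(1)[:300]
    print(u,[v+1 for v in range(1,len(e)-1) if e[v]>15 and e[v]>=e[v-1] and e[v]>e[v+1]])
"
```

```text
contact_force: [1.1, -12.9, -3.5]
t 21.55 tcp [ 0.5575 -0.0157  0.0543] F [  1.1 -12.9  -3.5] open 0.0
tcp in rack mm [-14.3   0.1  54.3] toolx yaw-rackx deg 0.25 tilt [ 0.0019 -0.0054 -1.    ]
contact_force: [3.7, -18.7, -5.9]
t 21.95 tcp [ 0.5576 -0.0156  0.0544] F [  3.7 -18.7  -5.9] open -0.0
tcp in rack mm [-14.2   0.1  54.4] toolx yaw-rackx deg 0.3 tilt [ 0.0036 -0.009  -1.    ]
100 85 [[258.5, -75.9]]
100 75 [[258.1, -59.1]]
85 75 [[257.7, 2.9]]
70 75 [[257.3, 59.2]]
55 75 [[256.9, 110.7]]
40 75 [[256.6, 157.9]]
150 [3, 54, 56, 106, 108, 154, 165, 225, 241, 297]
250 [54, 56, 107, 109, 155, 163, 184, 203, 250, 277, 283, 287]
350 [55, 57, 108, 110, 120, 155, 175, 181, 291]
```

```bash
python3 -m jog '[[1,-2,0,0,0,0,0],[1,-4,0,0,0,0,0],[1,-6,0,0,0,0,0],[1,-8,0,0,0,0,0],[1,-10,0,0,0,0,0],[1,-14,0,0,0,0,0],[1,-30,0,0,0,0,0],[1,-30,0,-45,0,0,0],[1,-30,0,-90,0,0,0],[1,15,0,-90,0,0,0],[1,15,0,-90,0,0,0],[1,15,0,-90,0,0,0]]'|grep -E "t_force";python3 -c "
from h import *
p=np.load('rack.npy');s,r=state(p);d=imaging.read_camera('wrist');im=d['image'].copy()
P=[(x,y,75) for x in(100,85,70,55,40) for y in(-60,70)]+[(100,-45,85),(100,70,85),(40,-50,49),(40,50,49),(-10,70,55),(40,70,55)]
for q in wproj(d,s,r,p,P): cv2.drawMarker(im,tuple(int(v) for v in q.round()),(0,0,255),cv2.MARKER_CROSS,7,1)
cv2.imwrite('pics/w8.png',cv2.resize(im,None,fx=1.5,fy=1.5))"
```

```text
contact_force: [-0.5, -0.1, 0.4]
t 23.2 tcp [0.5519 0.0031 0.1443] F [-0.5 -0.1  0.4] open 0.0
tcp in rack mm [5.400e+00 1.000e-01 1.443e+02] toolx yaw-rackx deg 0.23 tilt [ 1.e-04 -3.e-04 -1.e+00]
```

View pics/w8.png

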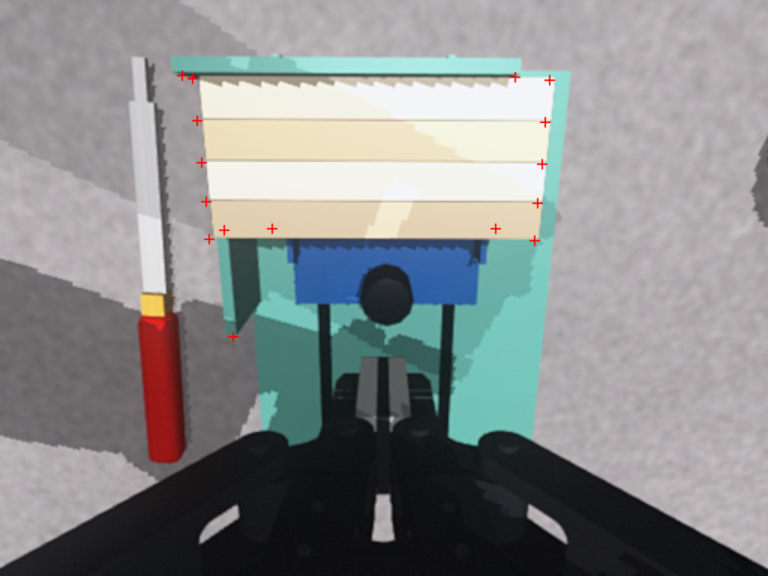

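The wrist view shows the four boards tight, with seams at v≈120, 161 and 200. Both ends sit in line at the predicted flush positions, and the blue keeper is snug behind board 4. The gripper is clear, so I'll hand it in.

```bash
python3 -c "
from plant import workorder
print(workorder.sign_off())"
```

```text
the job is handed in; nothing more can be done
None
```

The job is handed in: all four boards stand upright and tight against the back plate, their ends are flush with the fence, and the blue keeper is snug behind them; the arm touched no other tools, and it took about 23 s of the 64 s allowed.

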